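Reload a thread-waxing feeder

ROBOT

A 7-joint arm with a two-finger parallel gripper is mounted at the origin on a cart in front of the work surface, level with it; the furniture and walls round the work are solid. World frame = base frame: x ahead of the robot, y to its left, z up, the work surface at z = 0. Lengths are in mm, angles in rad, forces in N, time in s.
With the tool pointing down it reaches from about 350 to 900 mm from the base axis. Payload 8.1 kg.
Tool frame: the origin (TCP) lies at the very end of the fingers, on their centre line; the grasp point (between the pads) lies 19 mm behind it; z points along the fingers, y is the line along which they close (so a half turn about z gives the same grasp; the last joint's range is limited). The gripper opens to 92 mm and grips with 3 to 60 N. Pads are 19 mm wide; open, the fingers measure 130 mm over their backs; the gripper's body (75 mm by 190 mm) begins 47 mm behind the grasp point.
Start: joints at [1.196, 0.434, 0.025, 1.573, -0.012, 1.134, -0.075], TCP at [167.767, -602.076, 226.742] pointing down, gripper open.
Joint ranges: [-2.62, 2.62], [-0.44, 2.09], [-1.27, 1.32], [0.08, 2.57], [-1.32, 4.46], [0.12, 2], [-2.74, 2.74]. Speed limits (rad/s): [2.22, 2.22, 3.01, 3.01, 3.14, 3.14, 3.14].

INTERFACE

Orientations are given as a unit quaternion [w, x, y, z].
In Python, from bench import robot gives the robot as it stands.
- The arm moves only by the tool send_rows, never from a script. Its arguments are lists of equal length, an entry for each row: "offset": the shift along the tool's x, y, z in m, a list of three; "angular": the turn, a rotation vector about the tool's x, y, z in rad, a list of three; "fingers": the finger opening in m, from 0 to 0.0918. A call has 1 to 8 rows; each row is the pose to reach, as a shift and turn from the pose commanded when the call began, along the tool's axes at that moment; what a row does not reach only later rows make up. A row lasts 1/10 s, in which the tool goes at most 50 mm and 8.59 degrees, less where a joint would pass 70% of its speed; a pose out of reach is approached as far as the arm can. A call with a gripper value outside its range is refused whole. The fingers move at their own pace and stop on an object; "grip_force" is the grip in N (left out, the last holds). Time passes only in rows, so rows that repeat a pose let the fingers close. It gives the time, the measured TCP pose, the force, the opening and the grip force at its end, in the units of the state.
- robot.get_obs(): the state, without advancing time (a new reading comes with each control period).
- robot.snapshot(name): name is "scene" or "top"; returns (picture, depth): 480x640x3 uint8, red, green, blue; 480x640 float32, mm along the optical axis (not along the pixel's ray), 0 where there is no reading.
- robot.camera_info(name): a dict with "vfov" (degrees; the focal length in pixels is half the picture's height over the tangent of half this angle, whatever the lens; pixels are square), "cx", "cy" (the principal point, pixels), "world_from_camera" (4x4, takes a point from camera to world coordinates). Camera axes: x right, y down, z forward; pixel columns grow to the right and rows downward; lengths in mm; the calibration is good to about 2 mm. A picture is of the moment at which its call begins. camera_info takes no time and is no camera call.
- robot.sign_off(): hands the job in; it is judged then, once.
The state is a dict: "clock": time; "qpos": joint angles; "joint_velocities": joint speeds; "effort": joint torques, N m; "tcp_pos": TCP position; "eef_rot": TCP orientation; "force": force on the tool from outside, world axes, zero at the start; "torque": the same for the moment, N m; "width": finger opening in mm; "grasp_force": force on a finger pad.
Only numpy, scipy, OpenCV 4.12 (cv2) and the standard library are available. Lean on these libraries where they do the work, as an engineer would, in place of code of your own. Each camera call takes 0.05 s, during which the arm holds its last target. There are 200 camera calls.

TASK

Reload the beeswax feeder: lay the wax block flat in the open top of the sloped chute, lengthwise, and let go of it there. Then push it down the chute, past the sprung catch, until it sits firmly against the stop and the catch has snapped in behind it. Push gently: the stop must only give a little, never be rammed to the end of its travel, and the other things on the desk stay where they are.

Things in the scene. Friction and masses are not known exactly. Their poses are not given: they have to be found in the camera images.
- wax_block: Block of beeswax, 56 x 38 x 20 mm (x, y, z), about 35 g, lying flat on the desk on the robot's left. Origin: centre of its underside; x along its length (either way round is good), z up. Not the white eraser, which is narrower and flatter.
- chute: Sloped aluminium chute (floor 285 x 60 mm) on a wooden stand fixed to the desk. Origin: on its floor, middle of the upper edge, 105 mm above the desk. x runs down along the floor (0.26 rad slope), y left when looking downhill, z square to the floor. Walls 8 mm high, 3 mm thick: 50 mm apart down to x = 100 mm, then narrowing to 40 mm at x = 128 mm and on. Wax does not slide by itself.
- chute_entry (a point): Middle of the open loading part, on the chute's floor, 60 mm below the upper edge; axes as the chute's. The middle of the block's underside goes here, its length along x. With its centre 35 to 95 mm from the chute's upper edge the block is clear of the catch. Nothing stands over the chute here.
- chute_home (a point): On the chute's floor, 202 mm below the upper edge. A dark carriage with catch and stop was clamped somewhere in a 36 mm range, not measured: the centre of a block that is home lies within 20 mm up or down the chute of this point; only contact tells. Catch and stop keep their distance. Behind the stop a bridge stands up to 23 mm above the floor.
- catch (a joint): Sprung steel catch over the left wall (chute y+), 9.5 to 17.5 mm above the floor, tip 14.5 mm left of the middle. 0 m = out, 0.008 = fully aside. Its uphill side is a 17 mm ramp: the passing block moves it 3 to 6 mm aside, a drag of 1 to 8 N, then it snaps in behind the block's upper end. Push the middle of that end face, with fingers under 24 mm wide across the chute, to leave it free.
- stop (a joint): Sprung steel stop plate across the channel, 2 to 17 mm above the floor. 0 m = at rest, grows as it is pressed downhill, hard end at 0.006. It gives from 2 N, then 3 N per mm. The catch snaps in when the stop is pressed back about 1.5 mm (5 to 8 N more at the finger than the drag before) and block and stop then stay wedged so. Over 4 mm (14 N) is too much.
- thread_spool: Spool of pale linen thread standing upright, 34 mm diameter, 46 mm high; origin in the middle of its underside. Bystander.
- eraser: White eraser lying flat, 22 x 56 x 12 mm; origin in the middle of its underside. Bystander.
- loupe: Black stand magnifier, 41 mm diameter, 38 mm high; origin in the middle of its underside. Bystander.
Mind the look-alikes: they are no part of the job. Leave any pink or purple look-alike of the wax_block alone.

How it is judged:
By the outcome, as a careful person would: the job done as asked, in the order asked, and still so for the second after the job is handed in, with the robot touching nothing.
It also fails if it takes over 72 s, if anything falls off the work surface, if the arm or the gripper's body presses on something with over 40 N, if the wrist force passes 120 N, or if a joint passes its speed limit or range.

## Working session

There is one attempt and no reset: what is moved stays moved. The work goes in short steps, Python scripts to look and compute and a tool call to move; the robot and the scene stay as the last step left them, time stands still between calls to the robot, and variables do not carry over. Pictures are saved under pics/ and viewed, at most 13 in all, crops included, and the job is handed in when it is done.

Besides the shell and the picture viewer there is one more tool, called after "Request:" by a JSON object that holds its "op" and its "data", one argument or row to a line. send_rows: Moves the arm, as the interface text tells. Its arguments: {"type":"object","properties":{"offset":{"type":"array","items":{"type":"array","items":{"type":"number"}}},"angular":{"type":"array","items":{"type":"array","items":{"type":"number"}}},"fingers":{"type":"array","items":{"type":"number"}},"grip_force":{"type":"number"}},"required":["offset","angular","fingers"]}

```bash
mkdir -p pics; ls
cat > h.py <<'E'
import numpy as np,cv2
from bench import robot
def snap(n,name):
    p,d=robot.snapshot(n); np.savez('pics/'+name,p=p,d=d); cv2.imwrite('pics/'+name+'.png',p[:,:,::-1]); return p,d
def world(n,u,v,z):
    c=robot.camera_info(n); f=240/np.tan(np.radians(c['vfov'])/2)
    u,v,z=map(np.asarray,(u,v,z))
    P=np.stack([(u-c['cx'])*z/f,(v-c['cy'])*z/f,z,np.ones_like(z*1.)],-1)
    return (P@np.array(c['world_from_camera']).T)[...,:3]
def proj(n,P):
    c=robot.camera_info(n); f=240/np.tan(np.radians(c['vfov'])/2)
    q=np.linalg.inv(np.array(c['world_from_camera']))@np.append(P,1)
    return q[0]/q[2]*f+c['cx'],q[1]/q[2]*f+c['cy']
E
python3 - <<'E'
from h import *
for n in('scene','top'):
    snap(n,n+'0'); c=robot.camera_info(n); print(n,{k:np.round(v,3).tolist() for k,v in c.items()})
print(robot.get_obs())
a=cv2.imread('pics/scene0.png');b=cv2.imread('pics/top0.png')
E
```

```text
pics
scene {'vfov': 50.893, 'cx': 316.433, 'cy': 240.985, 'world_from_camera': [[-0.737, -0.328, 0.591, -273.045], [-0.676, 0.363, -0.642, 949.954], [-0.004, -0.872, -0.489, 835.938], [0.0, 0.0, 0.0, 1.0]]}
top {'vfov': 48.03, 'cx': 319.49, 'cy': 242.224, 'world_from_camera': [[-0.054, -0.978, 0.203, 379.365], [-0.999, 0.053, -0.006, 3.596], [-0.005, -0.203, -0.979, 1301.079], [0.0, 0.0, 0.0, 1.0]]}
{'clock': 0.1, 'qpos': array([ 1.19638977,  0.43508108,  0.02498685,  1.57399534, -0.01161113,
        1.13398589, -0.07511632]), 'joint_velocities': array([ 1.41410756e-03, -2.08844796e-03,  1.81724511e-03, -2.05930042e-03,
        5.37718672e-05,  1.23194263e-03,  4.15157700e-04]), 'effort': array([ 2.92445431e-03, -6.69127321e+01,  9.87717547e-01, -3.15146434e+01,
       -6.05894253e-02,  3.75037815e-02,  8.53684423e-05]), 'tcp_pos': array([ 167.62149542, -601.64032467,  226.07263242]), 'eef_rot': array([-6.45787563e-04,  9.90786069e-01,  1.35434583e-01, -1.46634109e-04]), 'force': array([ 0.59149656,  0.7133853 , -0.90396708]), 'torque': array([0.04252733, 0.01299193, 0.03798666]), 'grasp_force': 0.0, 'width': 91.94155548600959}
```

View pics/top0.png

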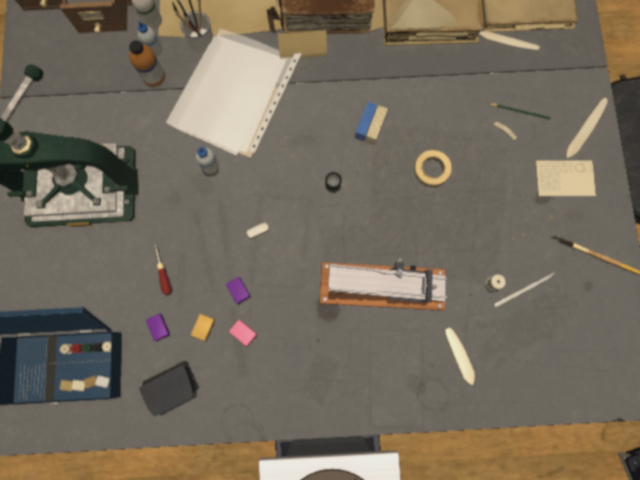

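View pics/scene0.png

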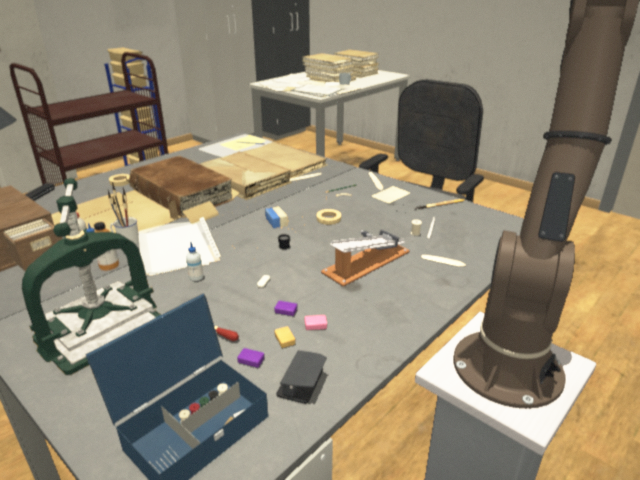

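Top view: the wax candidates are amber (202,327), purple (157,327) and (238,290), and pink (243,333). The beeswax-coloured amber one fits; pink and purple are excluded by the task. The eraser is at (258,230). The chute runs from its upper end at about (328,283) to (445,288), with the catch at (400,268). Next I'll measure these and confirm in crops.

Run:
```python
from h import *
p=np.load('pics/top0.npz')['p'];d=np.load('pics/top0.npz')['d']
h=cv2.cvtColor(p,cv2.COLOR_RGB2HSV)
m=np.zeros(h.shape[:2],bool);m[300:355,180:225]=True
m&=(h[...,0]>8)&(h[...,0]<30)&(h[...,1]>130)&(h[...,2]>120)
v,u=np.nonzero(m);W=world('top',u,v,d[m]);print(len(u),W.mean(0),np.percentile(W[:,2],[5,50,95]))
top=W[W[:,2]>np.median(W[:,2])-4]
r=cv2.minAreaRect(top[:,:2].astype(np.float32));print('wax top',r, cv2.boxPoints(r).tolist())
c1=cv2.resize(p[240:330,300:460],(800,450),interpolation=cv2.INTER_CUBIC);cv2.imwrite('pics/chute.png',c1[:,:,::-1])
c2=cv2.resize(p[270:360,130:270],(780,501),interpolation=cv2.INTER_CUBIC);cv2.imwrite('pics/wax.png',c2[:,:,::-1])
# chute profile along its middle
vv,uu=np.mgrid[255:315,312:456];P=world('top',uu,vv,d[255:315,312:456]);np.save('pics/P',P)
for u in range(322,452,8): print(u,[np.round(P[v-255,u-312]).astype(int).tolist() for v in (270,277,283,290,300)])
```

```text
363 [455.8202335  280.94324875  24.86887008] [17.06209611 21.48974032 25.49966554]
wax top ((408.6106872558594, 156.80999755859375), (307.1495056152344, 54.57334899902344), 69.1181640625) [[328.37579345703125, 23.04852294921875], [379.3646240234375, 3.5963134765625], [488.8455810546875, 290.57147216796875], [437.85675048828125, 310.023681640625]]
322 [[577, -7, 17], [560, -6, 11], [545, -5, 14], [529, -4, 14], [505, -3, 12]]
330 [[562, -24, 106], [546, -23, 107], [532, -22, 109], [517, -22, 107], [504, -22, 13]]
338 [[379, 4, 1301], [546, -41, 100], [532, -40, 102], [515, -39, 112], [503, -41, 7]]
346 [[562, -61, 94], [546, -60, 94], [532, -59, 96], [515, -57, 105], [502, -60, 12]]
354 [[561, -79, 92], [545, -78, 94], [532, -77, 90], [516, -76, 91], [501, -79, 12]]
362 [[561, -97, 88], [545, -96, 85], [531, -95, 87], [514, -94, 94], [500, -99, 9]]
370 [[560, -116, 86], [544, -115, 83], [530, -114, 86], [515, -112, 85], [499, -118, 10]]
378 [[561, -135, 72], [544, -134, 78], [530, -133, 77], [515, -131, 76], [498, -137, 12]]
386 [[560, -154, 73], [544, -153, 70], [531, -152, 68], [514, -150, 70], [497, -156, 13]]
394 [[561, -174, 60], [543, -172, 67], [529, -170, 69], [514, -169, 65], [496, -176, 6]]
402 [[561, -194, 51], [543, -191, 61], [529, -189, 63], [513, -188, 63], [491, -187, 54]]
410 [[560, -212, 52], [543, -210, 57], [529, -209, 58], [513, -207, 58], [490, -207, 49]]
418 [[565, -239, 8], [543, -230, 52], [529, -229, 48], [512, -227, 52], [489, -225, 48]]
426 [[557, -248, 61], [540, -246, 63], [526, -245, 62], [510, -242, 67], [487, -241, 64]]
434 [[562, -277, 13], [541, -268, 46], [528, -269, 37], [511, -266, 41], [488, -264, 39]]
442 [[561, -296, 13], [542, -290, 34], [527, -287, 40], [510, -285, 39], [488, -284, 34]]
450 [[562, -318, 2], [545, -317, 0], [530, -315, 4], [513, -313, 3], [490, -312, -1]]
```

View pics/chute.png

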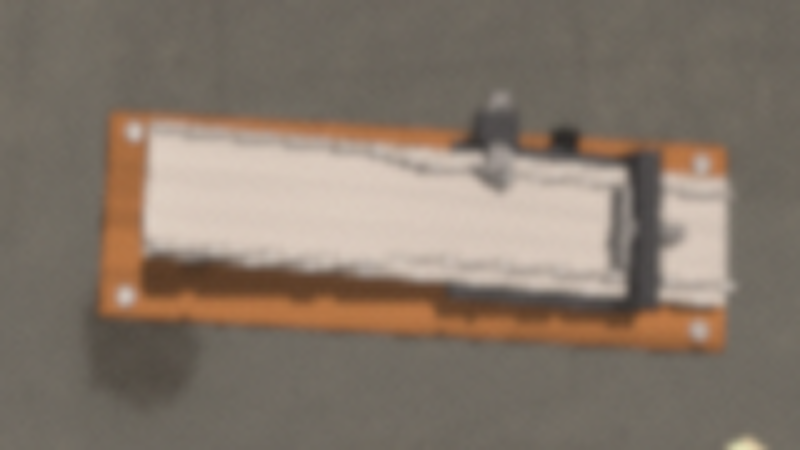

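View pics/wax.png

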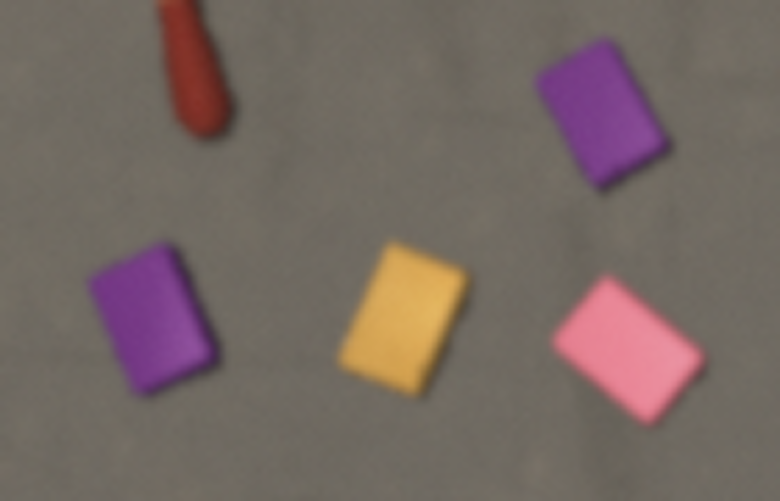

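The chute crop shows the upper edge at crop x≈147, the catch tip at (495,185) and the stop plate at x≈615. The wax crop confirms the only honey-coloured block, centred at about (404,318) in the crop (image (202.5,327)); the others are pink or purple. Now I'll fit the poses.

```bash
cat >> h.py <<'E'
def onplane(n,u,v,zw):
    a=world(n,u,v,np.ones(np.shape(u)));o=np.array(robot.camera_info(n)['world_from_camera'])[:3,3]
    t=(zw-o[2])/(a[...,2]-o[2]);return o+(a-o)*t[...,None]
E
python3 - <<'E'
from h import *
for n,(r0,r1,c0,c1) in (('top',(300,355,180,225)),('scene',(320,355,265,303))):
    p=np.load(f'pics/{n}0.npz')['p'];h=cv2.cvtColor(p,cv2.COLOR_RGB2HSV)
    m=np.zeros(h.shape[:2],bool);m[r0:r1,c0:c1]=True
    m&=(h[...,0]>8)&(h[...,0]<32)&(h[...,1]>110)&(h[...,2]>(90 if n=='top' else 190))
    v,u=np.nonzero(m);W=onplane(n,u,v,20.)[:,:2]
    r=cv2.minAreaRect(W.astype(np.float32));print(n,len(u),u.mean(),v.mean(),'rect',r,'long dir mean',W.mean(0))
    s=np.linalg.eigh(np.cov(W.T));print(s[0]**.5*12**.5,s[1][:,1])
# chute edges in top picture (crop px/5)
pt=lambda x,y,z:onplane('top',np.array(300+x/5.),np.array(240+y/5.),z)
print('upper edge',pt(147,122,109.),pt(146,248,109.))
print('lower',pt(729,180,34.),pt(727,305,34.))
print('base corners',pt(108,110,10.),pt(100,316,10.),pt(726,146,10.),pt(722,350,10.))
print('stop',pt(615,230,60.),'catch',pt(495,185,65.))
P=np.load('pics/P.npy').reshape(-1,3);ok=(P[:,2]>28)&(P[:,2]<112)&(abs(P[:,0]-530)<15)&(P[:,1]<-25)&(P[:,1]>-215)
A=np.c_[P[ok],np.ones(ok.sum())];c,*_=np.linalg.lstsq(A[:,[0,1,3]],A[:,2],rcond=None);print('plane',c,np.arctan(np.hypot(c[0],c[1])),np.degrees(np.arctan2(c[1],c[0])))
E
```

```text
top 401 202.15461346633415 326.9625935162095 rect ((456.1688232421875, 282.0885925292969), (39.606689453125, 55.906288146972656), 65.79042053222656) long dir mean [456.0996548  282.14746182]
[39.18974728 55.74073724] [-0.91565527  0.40196447]
scene 221 284.17194570135746 335.2081447963801 rect ((450.1888732910156, 285.3053894042969), (37.77777862548828, 56.71051025390625), 66.65908813476562) long dir mean [449.26233876 285.61311516]
[37.24015083 55.98160922] [-0.8973646   0.44128991]
upper edge [574.15455696 -23.49165707 109.        ] [517.64126223 -19.80531038 109.        ]
lower [ 543.65828793 -298.89306415   34.        ] [ 484.80793443 -291.98696804   34.        ]
base corners [597.25400524  -7.16168484  10.        ] [497.74734379   2.08557735  10.        ] [ 563.37063497 -304.8489619    10.        ] [ 465.60204777 -293.04997572   10.        ]
stop [ 519.92922348 -237.75925667   60.        ] catch [ 543.17503046 -183.3875273    65.        ]
plane [ 0.13587948  0.24982367 37.49933693] 0.2770707078198366 61.45816229379731
```

```bash
cat >> h.py <<'E'
from scipy.spatial.transform import Rotation as Rot
O=np.array([545.7,-21.6,105.]);ya=np.radians(6.42);dh=np.array([-np.sin(ya),-np.cos(ya),0])
CX=dh*np.cos(.26)-np.array([0,0,np.sin(.26)]);CY=np.cross([0,0,1],dh);CZ=np.cross(CX,CY)
RC=np.c_[np.cross(CX,-CZ),CX,-CZ]   # tool y downhill, z into floor
def Rd(yx,yy):
    y=np.array([yx,yy,0]);y/=np.linalg.norm(y);z=np.array([0,0,-1.]);return np.c_[np.cross(y,z),y,z]
RW=Rd(.908,-.42)
def chute(x,y,z): return O+x*CX+y*CY+z*CZ
def cur():
    o=robot.get_obs();q=o['eef_rot'];return np.array(o['tcp_pos']),Rot.from_quat(np.roll(q,-1)).as_matrix(),o
def go(P,R):
    p,r,o=cur();d=r.T@(np.array(P)-p)/1000;a=Rot.from_matrix(r.T@R).as_rotvec()
    print('t',round(o['clock'],2),'tcp',p.round(1),'offset',d.round(4).tolist(),'ang',a.round(3).tolist())
def cc(): 
    p,r,o=cur();q=p-O;print('t',round(o['clock'],2),'chute tcp',[round(float(q@a),1) for a in(CX,CY,CZ)],'F chute',[round(float(np.array(o['force'])@a),2) for a in(CX,CY,CZ)],'w',round(o['width'],1),'gf',o['grasp_force'])
E
python3 - <<'E'
from h import *
go([450,-100,220],RW); go([453,283,120],RW); print(RC)
E
```

```text
t 0.1 tcp [ 167.6 -601.6  226.1] offset [0.4066, -0.4074, 0.0066] ang [-0.001, -0.0, -0.866]
t 0.1 tcp [ 167.6 -601.6  226.1] offset [0.5123, -0.7755, 0.107] ang [-0.001, -0.0, -0.866]
[[ 9.93728949e-01 -1.08057684e-01  2.87456716e-02]
 [-1.11815816e-01 -9.60329697e-01  2.55468387e-01]
 [-6.93889390e-18 -2.57080552e-01 -9.66389978e-01]]
```

Request:
{"op": "send_rows", "data": {
  "offset": [
    [0.03, -0.03, 0],
    [0.08, -0.08, 0],
    [0.13, -0.13, 0],
    [0.18, -0.18, 0],
    [0.23, -0.23, 0],
    [0.28, -0.28, 0],
    [0.33, -0.33, 0],
    [0.37, -0.37, 0]
  ],
  "angular": [
    [0, 0, -0.1],
    [0, 0, -0.2],
    [0, 0, -0.3],
    [0, 0, -0.4],
    [0, 0, -0.5],
    [0, 0, -0.6],
    [0, 0, -0.7],
    [0, 0, -0.8]
  ],
  "fingers": [0.085, 0.085, 0.085, 0.085, 0.085, 0.085, 0.085, 0.085],
  "grip_force": 12
}}

```text
clock: 0.9
tcp_pos: [361.0, -258.4, 226.7]
eef_rot: [0.0, 0.859, 0.512, -0.0]
force: [1.9, -0.0, -0.8]
width: 85.1
grasp_force: 0.0
```

```bash
python3 -c "
from h import *
go([453,283,120],RW)"
```

```text
t 0.9 tcp [ 361.  -258.4  226.7] offset [0.5201, -0.1763, 0.1066] ang [0.0, 0.0, -0.062]
```

Request:
{"op": "send_rows", "data": {
  "offset": [
    [0.05, -0.02, 0],
    [0.1, -0.04, 0],
    [0.15, -0.05, 0],
    [0.2, -0.07, 0],
    [0.25, -0.08, 0],
    [0.3, -0.1, 0.01],
    [0.35, -0.12, 0.02],
    [0.4, -0.14, 0.04]
  ],
  "angular": [
    [0, 0, -0.06],
    [0, 0, -0.06],
    [0, 0, -0.06],
    [0, 0, -0.06],
    [0, 0, -0.06],
    [0, 0, -0.06],
    [0, 0, -0.06],
    [0, 0, -0.06]
  ],
  "fingers": [0.085, 0.085, 0.085, 0.085, 0.085, 0.085, 0.085, 0.085]
}}

```text
clock: 1.7
tcp_pos: [426.1, 132.0, 195.9]
eef_rot: [0.0, 0.844, 0.536, 0.001]
force: [1.4, -1.1, -0.6]
width: 84.9
grasp_force: 0.0
```

```bash
python3 -c "
from h import *
go([453,283,100],RW)"
```

```text
t 1.7 tcp [426.1 132.  195.9] offset [0.148, -0.0401, 0.0959] ang [0.001, -0.001, -0.006]
```

Request:
{"op": "send_rows", "data": {
  "offset": [
    [0.045, -0.013, 0.03],
    [0.09, -0.025, 0.06],
    [0.13, -0.036, 0.085],
    [0.148, -0.04, 0.096],
    [0.148, -0.04, 0.096],
    [0.148, -0.04, 0.096]
  ],
  "angular": [
    [0, 0, -0.006],
    [0, 0, -0.006],
    [0, 0, -0.006],
    [0, 0, -0.006],
    [0, 0, -0.006],
    [0, 0, -0.006]
  ],
  "fingers": [0.085, 0.085, 0.085, 0.085, 0.085, 0.085]
}}

```text
clock: 2.3
tcp_pos: [451.7, 280.8, 98.9]
eef_rot: [-0.0, 0.842, 0.539, -0.001]
force: [1.0, -0.7, 0.6]
width: 84.9
grasp_force: 0.0
```

```bash
python3 -c "
from h import *
go([453,283,4],RW)
p,d=snap('scene','s1')
c=cv2.resize(p[270:370,230:350],(720,600),interpolation=cv2.INTER_CUBIC)
for P in ([453,283,20],[456.2,282,20],[450,285.3,20]):
  u,v=proj('scene',P);print(P,u,v)
cv2.imwrite('pics/s1c.png',c[:,:,::-1])"
```

```text
t 2.3 tcp [451.7 280.8  98.9] offset [0.0026, 0.0003, 0.0949] ang [-0.001, 0.002, 0.002]
[453, 283, 20] 283.86477994934233 333.9997776103514
[456.2, 282, 20] 283.2560205424491 333.2465302533517
[450, 285.3, 20] 284.0446185424046 334.973097889858
```

View pics/s1c.png

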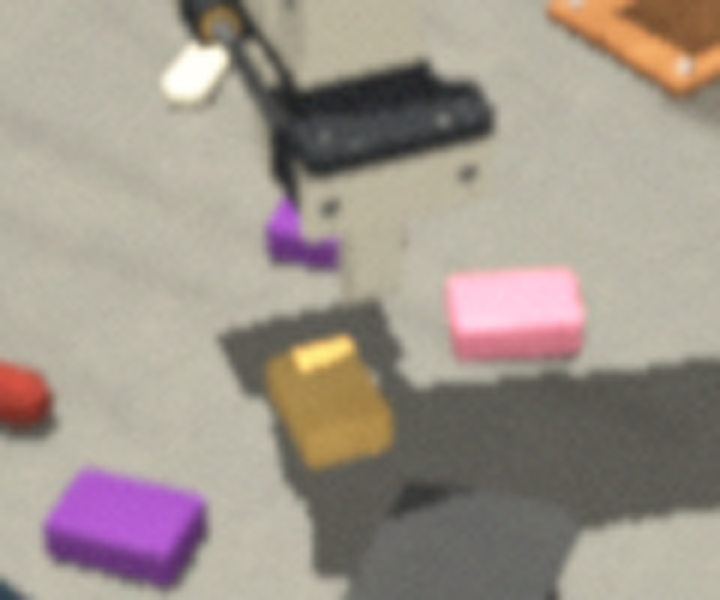

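The block lies under the open gripper at crop (327,390) with its top unobstructed, and the fingers straddle it lengthwise, so I'm descending.

Request:
{"op": "send_rows", "data": {
  "offset": [
    [0.002, 0.001, 0.03],
    [0.002, 0.001, 0.06],
    [0.002, 0.001, 0.08],
    [0.002, 0.001, 0.09],
    [0.002, 0.001, 0.094],
    [0.002, 0.001, 0.094],
    [0.002, 0.001, 0.094]
  ],
  "angular": [
    [0, 0, 0.002],
    [0, 0, 0.002],
    [0, 0, 0.002],
    [0, 0, 0.002],
    [0, 0, 0.002],
    [0, 0, 0.002],
    [0, 0, 0.002]
  ],
  "fingers": [0.085, 0.085, 0.085, 0.085, 0.085, 0.085, 0.085]
}}

```text
clock: 3.05
tcp_pos: [454.9, 282.5, 6.7]
eef_rot: [0.0, 0.843, 0.538, 0.001]
force: [0.1, -0.0, 0.1]
width: 85.1
grasp_force: 0.0
```

Request:
{"op": "send_rows", "data": {
  "offset": [
    [0, 0, 0],
    [0, 0, 0],
    [0, 0, 0],
    [0, 0, 0],
    [0, 0, 0],
    [0, 0, 0],
    [0, 0, 0]
  ],
  "angular": [
    [0, 0, 0],
    [0, 0, 0],
    [0, 0, 0],
    [0, 0, 0],
    [0, 0, 0],
    [0, 0, 0],
    [0, 0, 0]
  ],
  "fingers": [0.07, 0.06, 0.05, 0.05, 0.05, 0.05, 0.05],
  "grip_force": 12
}}

```text
clock: 3.75
tcp_pos: [454.3, 282.3, 5.7]
eef_rot: [0.0, 0.843, 0.538, 0.0]
force: [0.4, -0.6, 3.6]
width: 55.8
grasp_force: 12.0
```

```bash
python3 -c "
from h import *
go([453,283,160],RW);print(robot.get_obs()['width'],robot.get_obs()['grasp_force'])"
```

```text
t 3.75 tcp [454.3 282.3   5.7] offset [0.0001, -0.0014, -0.1543] ang [0.0, -0.0, -0.002]
55.79761924118578 12.000350207090378
```

Request:
{"op": "send_rows", "data": {
  "offset": [
    [0, 0, -0.02],
    [0, 0, -0.05],
    [0, 0, -0.09],
    [0, 0, -0.13],
    [0, 0, -0.17],
    [0, 0, -0.2],
    [0, 0, -0.2]
  ],
  "angular": [
    [0, 0, 0],
    [0, 0, 0],
    [0, 0, 0],
    [0, 0, 0],
    [0, 0, 0],
    [0, 0, 0],
    [0, 0, 0]
  ],
  "fingers": [0.05, 0.05, 0.05, 0.05, 0.05, 0.05, 0.05]
}}

```text
clock: 4.45
tcp_pos: [455.7, 284.0, 209.7]
eef_rot: [-0.0, 0.843, 0.538, 0.003]
force: [-0.0, 0.8, -0.0]
width: 55.7
grasp_force: 12.0
```

```bash
python3 -c "
from h import *
go(chute(60,0,95),RC)"
```

```text
t 4.45 tcp [455.7 284.  209.7] offset [-0.3175, 0.2365, 0.0273] ang [0.225, 0.155, 1.241]
```

Request:
{"op": "send_rows", "data": {
  "offset": [
    [-0.03, 0.022, 0],
    [-0.06, 0.045, 0],
    [-0.1, 0.075, 0],
    [-0.14, 0.105, 0],
    [-0.18, 0.135, 0],
    [-0.22, 0.165, 0],
    [-0.26, 0.19, 0],
    [-0.29, 0.215, 0]
  ],
  "angular": [
    [0.02, 0.015, 0.12],
    [0.045, 0.031, 0.248],
    [0.067, 0.046, 0.372],
    [0.09, 0.062, 0.496],
    [0.112, 0.078, 0.62],
    [0.135, 0.093, 0.745],
    [0.158, 0.108, 0.869],
    [0.18, 0.124, 0.993]
  ],
  "fingers": [0.05, 0.05, 0.05, 0.05, 0.05, 0.05, 0.05, 0.05]
}}

```text
clock: 5.25
tcp_pos: [526.1, -74.8, 204.4]
eef_rot: [-0.105, 0.992, 0.065, 0.003]
force: [1.5, 1.3, -0.4]
width: 55.7
grasp_force: 12.0
```

```bash
python3 -c "
from h import *
go(chute(60,0,95),RC)"
```

```text
t 5.25 tcp [526.1 -74.8 204.4] offset [0.0062, 0.0339, 0.0165] ang [0.048, 0.037, 0.239]
```

Request:
{"op": "send_rows", "data": {
  "offset": [
    [0.003, 0.017, 0.008],
    [0.006, 0.033, 0.016],
    [0.006, 0.033, 0.016],
    [0.006, 0.033, 0.016],
    [0.006, 0.033, 0.016]
  ],
  "angular": [
    [0.025, 0.018, 0.12],
    [0.048, 0.037, 0.239],
    [0.048, 0.037, 0.239],
    [0.048, 0.037, 0.239],
    [0.048, 0.037, 0.239]
  ],
  "fingers": [0.05, 0.05, 0.05, 0.05, 0.05]
}}

```text
clock: 5.75
tcp_pos: [537.3, -97.5, 183.5]
eef_rot: [-0.129, 0.99, -0.049, 0.008]
force: [0.5, 0.0, 0.5]
width: 55.9
grasp_force: 12.0
```

```bash
python3 -c "
from h import *
go(chute(60,0,45),RC);cc()
p,d=snap('top','t1')
c=cv2.resize(p[230:340,290:450],(800,550),interpolation=cv2.INTER_CUBIC)
p2,d=snap('scene','s2')
c2=cv2.resize(p2[190:310,300:440],(700,600),interpolation=cv2.INTER_CUBIC)
cv2.imwrite('pics/s2c.png',c2[:,:,::-1])"
```

```text
t 5.75 tcp [537.3 -97.5 183.5] offset [-0.0002, 0.0064, 0.0505] ang [0.0, 0.001, 0.012]
t 5.75 chute tcp [53.6, 0.1, 95.5] F chute [-0.22, 0.48, 0.41] w 55.9 gf 12.000012695789337
```

View pics/s2c.png

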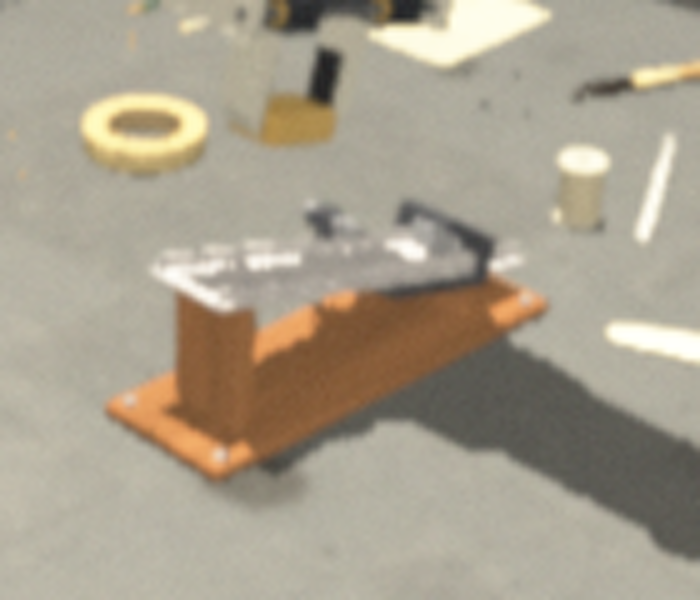

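```bash
python3 -c "
from h import *
for n,o,s in(('scene',(300,190),5),('top',(290,230),5)):
  for q in ((0,28,8),(0,-28,8),(285,23,8),(285,-23,8),(60,0,0)):
    u,v=proj(n,chute(*q));print(n,q,'crop',round((u-o[0])*s),round((v-o[1])*s))
p=np.load('pics/t1.npz')['p']
c=cv2.resize(p[230:340,290:450],(800,550),interpolation=cv2.INTER_CUBIC);cv2.imwrite('pics/t1c.png',c[:,:,::-1])"
```

```text
scene (0, 28, 8) crop 149 253
scene (0, -28, 8) crop 215 289
scene (285, 23, 8) crop 460 218
scene (285, -23, 8) crop 514 243
scene (60, 0, 0) crop 250 274
top (0, 28, 8) crop 205 172
top (0, -28, 8) crop 198 297
top (285, 23, 8) crop 785 241
top (285, -23, 8) crop 784 339
top (60, 0, 0) crop 324 248
```

View pics/t1c.png

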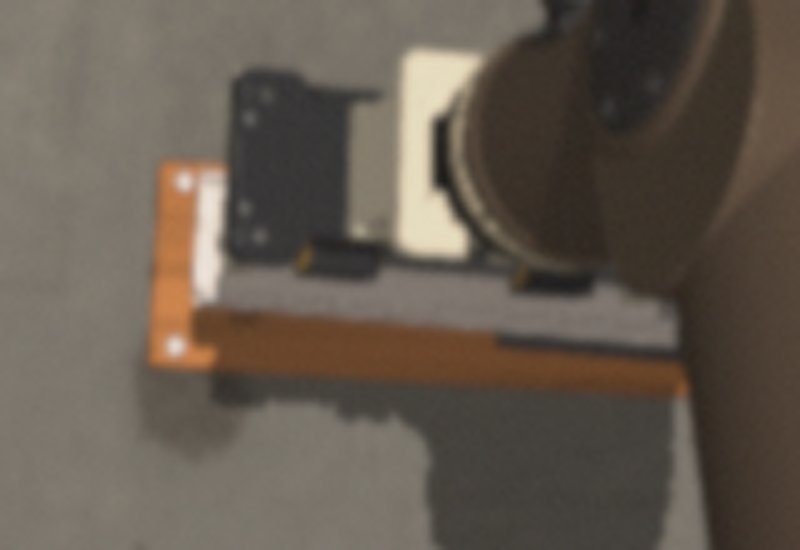

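Request:
{"op": "send_rows", "data": {
  "offset": [
    [-0.001, 0.006, 0.03],
    [-0.0015, 0.006, 0.06],
    [-0.0015, 0.006, 0.075],
    [-0.0015, 0.006, 0.08],
    [-0.0015, 0.006, 0.08],
    [-0.0015, 0.006, 0.08]
  ],
  "angular": [
    [0, 0, 0.006],
    [0, 0, 0.012],
    [0, 0, 0.012],
    [0, 0, 0.012],
    [0, 0, 0.012],
    [0, 0, 0.012]
  ],
  "fingers": [0.05, 0.05, 0.05, 0.05, 0.05, 0.05]
}}

```text
clock: 6.45
tcp_pos: [538.3, -84.4, 105.5]
eef_rot: [-0.129, 0.99, -0.057, 0.008]
force: [0.1, -0.0, 0.2]
width: 55.7
grasp_force: 12.0
```

```bash
python3 -c "
from h import *
go(chute(60,-1.5,6),RC);cc()
p2,d=snap('scene','s3')
c2=cv2.resize(p2[200:290,310:430],(800,600),interpolation=cv2.INTER_CUBIC)
cv2.imwrite('pics/s3c.png',c2[:,:,::-1])"
```

```text
t 6.45 tcp [538.3 -84.4 105.5] offset [-0.0012, -0.001, 0.0107] ang [0.001, -0.002, -0.003]
t 6.45 chute tcp [61.0, -0.4, 16.7] F chute [-0.03, 0.1, 0.2] w 55.7 gf 11.999917924404144
```

View pics/s3c.png

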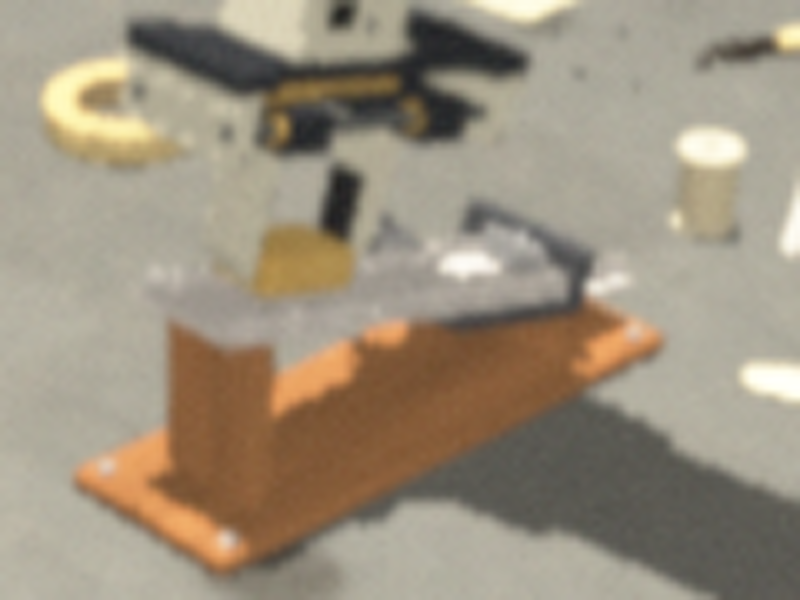

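The block, at crop (305,262), hovers over the open loading part, parallel to the chute and between the walls. I'll lower it until contact.

Request:
{"op": "send_rows", "data": {
  "offset": [
    [-0.001, -0.001, 0.003],
    [-0.001, -0.001, 0.005],
    [-0.001, -0.001, 0.007],
    [-0.001, -0.001, 0.008],
    [-0.001, -0.001, 0.009],
    [-0.001, -0.001, 0.009]
  ],
  "angular": [
    [0, 0, 0],
    [0, 0, 0],
    [0, 0, 0],
    [0, 0, 0],
    [0, 0, 0],
    [0, 0, 0]
  ],
  "fingers": [0.05, 0.05, 0.05, 0.05, 0.05, 0.05]
}}

```text
clock: 7.1
tcp_pos: [536.9, -80.9, 95.8]
eef_rot: [-0.129, 0.99, -0.058, 0.007]
force: [0.5, -0.2, -0.6]
width: 55.7
grasp_force: 12.0
```

```bash
python3 -c "
from h import *
go(chute(60,-1.5,6),RC);cc()"
```

```text
t 7.1 tcp [536.9 -80.9  95.8] offset [0.0007, -0.0003, 0.0005] ang [0.0, 0.0, -0.004]
t 7.1 chute tcp [60.3, -2.2, 6.5] F chute [0.35, 0.49, -0.56] w 55.7 gf 11.999894678592682
```

Request:
{"op": "send_rows", "data": {
  "offset": [
    [0, 0, 0.0005],
    [0, 0, 0.001],
    [0, 0, 0.0015],
    [0, 0, 0.0015],
    [0, 0, 0.0015]
  ],
  "angular": [
    [0, 0, 0],
    [0, 0, 0],
    [0, 0, 0],
    [0, 0, 0],
    [0, 0, 0]
  ],
  "fingers": [0.05, 0.05, 0.05, 0.05, 0.05]
}}

```text
clock: 7.6
tcp_pos: [537.0, -80.9, 95.5]
eef_rot: [-0.129, 0.99, -0.058, 0.007]
force: [-4.5, -1.9, 11.8]
width: 56.0
grasp_force: 12.0
```

```bash
python3 -c "
from h import *
cc()"
```

```text
t 7.6 chute tcp [60.4, -2.0, 6.2] F chute [-0.71, -4.28, 12.02] w 56.0 gf 12.002156227827072
```

Request:
{"op": "send_rows", "data": {
  "offset": [
    [0, 0, -0.001],
    [0, 0, -0.001],
    [0, 0, -0.001],
    [0, 0, -0.001],
    [0, 0, -0.001]
  ],
  "angular": [
    [0, 0, 0],
    [0, 0, 0],
    [0, 0, 0],
    [0, 0, 0],
    [0, 0, 0]
  ],
  "fingers": [0.056, 0.06, 0.066, 0.072, 0.076]
}}

```text
clock: 8.1
tcp_pos: [536.9, -80.8, 95.3]
eef_rot: [-0.129, 0.99, -0.058, 0.007]
force: [0.7, 0.4, 0.6]
width: 74.1
grasp_force: 0.0
```

Request:
{"op": "send_rows", "data": {
  "offset": [
    [0, 0, -0.01],
    [0, 0, -0.03],
    [0, 0, -0.05],
    [0, -0.02, -0.07],
    [0, -0.06, -0.07],
    [0, -0.1, -0.07],
    [0, -0.12, -0.07],
    [0, -0.12, -0.07]
  ],
  "angular": [
    [0, 0, 0],
    [0, 0, 0],
    [0, 0, 0],
    [0, 0, 0],
    [0, 0, 0],
    [0, 0, 0],
    [0, 0, 0],
    [0, 0, 0]
  ],
  "fingers": [0.076, 0.076, 0.07, 0.04, 0.02, 0, 0, 0]
}}

```text
clock: 8.9
tcp_pos: [548.8, 20.4, 195.9]
eef_rot: [-0.13, 0.99, -0.055, 0.008]
force: [-0.2, 1.0, 0.5]
width: 34.6
grasp_force: 0.0
```

```bash
python3 -c "
from h import *
cc()
p2,d=snap('scene','s4')
p,d=snap('top','t4')
c2=cv2.resize(p2[200:290,310:410],(400,360),interpolation=cv2.INTER_CUBIC)
c=cv2.resize(p[250:330,310:410],(400,320),interpolation=cv2.INTER_CUBIC)
cv2.imwrite('pics/b4.png',np.vstack([c2,c])[:600,:,::-1])"
```

```text
t 8.9 chute tcp [-64.0, -1.6, 77.1] F chute [-1.07, -0.34, 0.19] w 34.6 gf 0.0
```

View pics/b4.png

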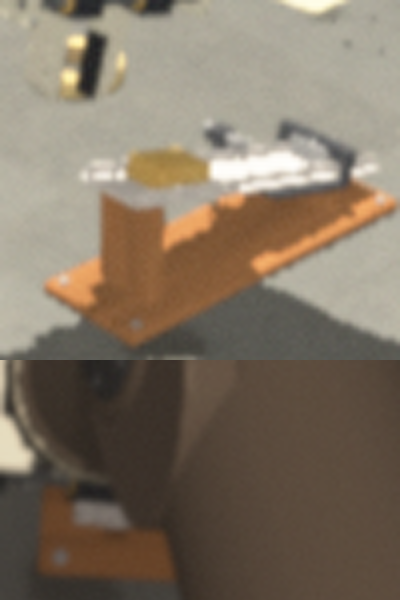

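The block lies in the loading part, centred at scene crop (168,168), released; the top view is hidden by the arm. I'll check flatness and position with depth.

```bash
python3 -c "
from h import *
z=np.load('pics/s4.npz');p,d=z['p'],z['d'];h=cv2.cvtColor(p,cv2.COLOR_RGB2HSV)
m=np.zeros(h.shape[:2],bool);m[232:252,335:368]=1
m&=(h[...,0]>8)&(h[...,0]<32)&(h[...,1]>120)&(d>0)
v,u=np.nonzero(m);W=world('scene',u,v,d[m])-O;C=W@np.c_[CX,CY,CZ]
print(len(u),np.percentile(C,[3,25,50,75,97],axis=0).round(1))
# expected silhouette of block at (60,y,0)
hull=cv2.convexHull(np.c_[u,v].astype(np.int32))
best=[]
def sil(x,y,yaw,dz,du,dv):
    q=[]
    for a in(-28,28):
        for b in(-19,19):
            for k in(0,20): q.append(proj('scene',chute(x+a*np.cos(yaw)-b*np.sin(yaw),y+a*np.sin(yaw)+b*np.cos(yaw),k)))
    return np.array(q)
for x,y in((60,0),(60,-3),(60,3),(57,0),(63,0)):
    q=sil(x,y,0,0,0,0);print(x,y,q.min(0).round(1),q.max(0).round(1))
print('seen',u.min(),v.min(),u.max()+1,v.max()+1)
go(chute(8,-1,60),RC);cc()
"
```

```text
126 [[ 2.720e+01 -2.300e+01 -4.760e+01]
 [ 3.500e+01 -1.920e+01  1.020e+01]
 [ 4.300e+01 -1.190e+01  1.510e+01]
 [ 6.280e+01 -1.000e-01  1.990e+01]
 [ 1.899e+02  3.760e+01  2.200e+01]]
60 0 [339.  235.5] [362.2 248.1]
60 -3 [339.7 235.8] [362.9 248.5]
60 3 [338.3 235.1] [361.5 247.7]
57 0 [338.3 235.6] [361.5 248.2]
63 0 [339.7 235.4] [362.9 248. ]
seen 336 238 368 252
t 9.0 tcp [548.4  16.1 194.4] offset [0.0008, 0.0674, 0.0167] ang [0.001, -0.001, -0.003]
t 9.0 chute tcp [-59.5, -1.5, 76.7] F chute [1.26, 0.11, -0.2] w 26.6 gf 0.0
```

Request:
{"op": "send_rows", "data": {
  "offset": [
    [0.0005, 0.03, 0.016],
    [0.0005, 0.061, 0.03],
    [0.0005, 0.061, 0.05],
    [0.0005, 0.061, 0.062],
    [0.0005, 0.061, 0.068],
    [0.0005, 0.061, 0.07],
    [0.0005, 0.061, 0.07]
  ],
  "angular": [
    [0, 0, 0],
    [0, 0, 0],
    [0, 0, 0],
    [0, 0, 0],
    [0, 0, 0],
    [0, 0, 0],
    [0, 0, 0]
  ],
  "fingers": [0, 0, 0, 0, 0, 0, 0]
}}

```text
clock: 9.7
tcp_pos: [544.3, -24.0, 111.0]
eef_rot: [-0.129, 0.99, -0.057, 0.007]
force: [-0.3, 0.0, 1.1]
width: 0.5
grasp_force: 0.0
```

```bash
python3 -c "
from h import *
go(chute(2,-1,5),RC);cc()"
```

```text
t 9.7 tcp [544.3 -24.  111. ] offset [0.0001, 0.0011, 0.0014] ang [0.0, -0.0, -0.003]
t 9.7 chute tcp [0.9, -1.1, 6.4] F chute [-0.24, -0.3, 1.04] w 0.5 gf 0.0
```

Request:
{"op": "send_rows", "data": {
  "offset": [
    [0, 0.006, 0.001],
    [0, 0.012, 0.001],
    [0, 0.018, 0.001],
    [0, 0.022, 0.001],
    [0, 0.026, 0.001],
    [0, 0.03, 0.001],
    [0, 0.034, 0.001],
    [0, 0.038, 0.001]
  ],
  "angular": [
    [0, 0, 0],
    [0, 0, 0],
    [0, 0, 0],
    [0, 0, 0],
    [0, 0, 0],
    [0, 0, 0],
    [0, 0, 0],
    [0, 0, 0]
  ],
  "fingers": [0, 0, 0, 0, 0, 0, 0, 0]
}}

```text
clock: 10.5
tcp_pos: [539.7, -60.8, 99.8]
eef_rot: [-0.129, 0.99, -0.058, 0.007]
force: [-0.2, 0.6, -0.5]
width: 0.6
grasp_force: 0.1
```

```bash
python3 -c "
from h import *
cc()
p2,d=snap('scene','s5')
c2=cv2.resize(p2[200:290,310:430],(800,600),interpolation=cv2.INTER_CUBIC)
cv2.imwrite('pics/s5c.png',c2[:,:,::-1])"
```

```text
t 10.5 chute tcp [39.6, -1.5, 5.2] F chute [-0.45, -0.25, -0.63] w 0.6 gf 0.08456774524347566
```

View pics/s5c.png

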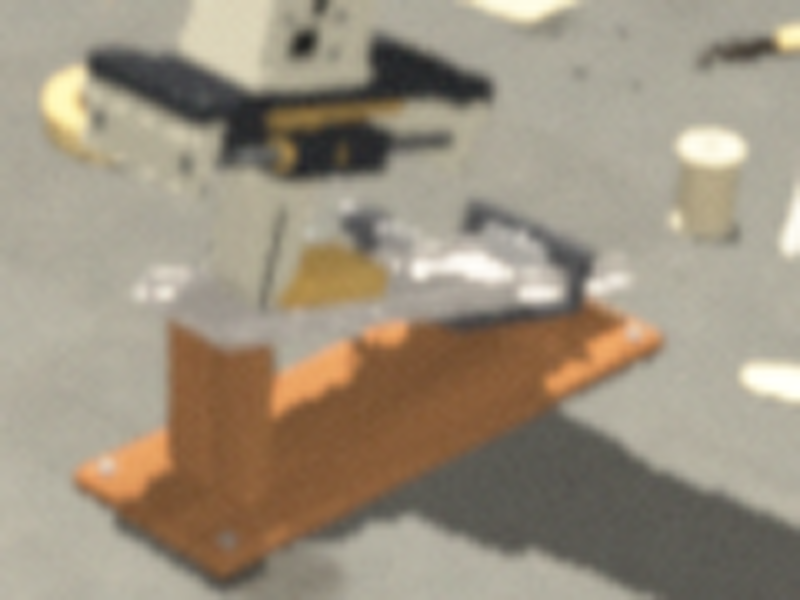

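The closed fingers push the middle of the block's upper face; the block, at crop (335,272), is flat in the channel. I'll keep going in small steps.

Request:
{"op": "send_rows", "data": {
  "offset": [
    [0, 0.003, 0],
    [0, 0.006, 0],
    [0, 0.009, 0],
    [0, 0.012, 0],
    [0, 0.015, 0],
    [0, 0.018, 0],
    [0, 0.021, 0],
    [0, 0.024, 0]
  ],
  "angular": [
    [0, 0, 0],
    [0, 0, 0],
    [0, 0, 0],
    [0, 0, 0],
    [0, 0, 0],
    [0, 0, 0],
    [0, 0, 0],
    [0, 0, 0]
  ],
  "fingers": [0, 0, 0, 0, 0, 0, 0, 0]
}}

```text
clock: 11.35
tcp_pos: [537.1, -83.9, 93.7]
eef_rot: [-0.129, 0.99, -0.058, 0.007]
force: [-0.9, 0.9, -1.0]
width: 0.4
grasp_force: 0.1
```

```bash
python3 -c "
from h import *
cc()"
```

```text
t 11.35 chute tcp [63.6, -1.6, 5.2] F chute [-0.53, -1.03, -1.13] w 0.4 gf 0.07383362356449652
```

Request:
{"op": "send_rows", "data": {
  "offset": [
    [0, 0.002, 0],
    [0, 0.004, 0],
    [0, 0.006, 0],
    [0, 0.008, 0],
    [0, 0.01, 0],
    [0, 0.012, 0],
    [0, 0.014, 0],
    [0, 0.016, 0]
  ],
  "angular": [
    [0, 0, 0],
    [0, 0, 0],
    [0, 0, 0],
    [0, 0, 0],
    [0, 0, 0],
    [0, 0, 0],
    [0, 0, 0],
    [0, 0, 0]
  ],
  "fingers": [0, 0, 0, 0, 0, 0, 0, 0]
}}

```text
clock: 12.15
tcp_pos: [535.3, -99.1, 89.6]
eef_rot: [-0.129, 0.99, -0.058, 0.007]
force: [-0.5, -0.1, 0.1]
width: 0.5
grasp_force: 0.1
```

```bash
python3 -c "
from h import *
cc()"
```

```text
t 12.15 chute tcp [79.5, -1.7, 5.2] F chute [0.11, -0.45, 0.16] w 0.5 gf 0.08024087809644698
```

Request:
{"op": "send_rows", "data": {
  "offset": [
    [0, 0.002, 0],
    [0, 0.004, 0],
    [0, 0.006, 0],
    [0, 0.008, 0],
    [0, 0.01, 0],
    [0, 0.012, 0],
    [0, 0.014, 0],
    [0, 0.016, 0]
  ],
  "angular": [
    [0, 0, 0],
    [0, 0, 0],
    [0, 0, 0],
    [0, 0, 0],
    [0, 0, 0],
    [0, 0, 0],
    [0, 0, 0],
    [0, 0, 0]
  ],
  "fingers": [0, 0, 0, 0, 0, 0, 0, 0]
}}

```text
clock: 12.95
tcp_pos: [533.7, -114.4, 85.6]
eef_rot: [-0.129, 0.99, -0.057, 0.007]
force: [1.4, 2.2, 0.9]
width: 0.4
grasp_force: 1.2
```

```bash
python3 -c "
from h import *
cc()"
```

```text
t 12.95 chute tcp [95.4, -1.6, 5.3] F chute [-2.49, 1.14, 0.28] w 0.4 gf 1.2277558221830986
```

Request:
{"op": "send_rows", "data": {
  "offset": [
    [0, 0.002, 0],
    [0, 0.004, 0],
    [0, 0.006, 0],
    [0, 0.008, 0],
    [0, 0.01, 0],
    [0, 0.012, 0],
    [0, 0.014, 0],
    [0, 0.016, 0]
  ],
  "angular": [
    [0, 0, 0],
    [0, 0, 0],
    [0, 0, 0],
    [0, 0, 0],
    [0, 0, 0],
    [0, 0, 0],
    [0, 0, 0],
    [0, 0, 0]
  ],
  "fingers": [0, 0, 0, 0, 0, 0, 0, 0]
}}

```text
clock: 13.75
tcp_pos: [531.9, -129.7, 81.5]
eef_rot: [-0.129, 0.99, -0.057, 0.007]
force: [1.7, 2.4, 1.8]
width: 0.2
grasp_force: 1.6
```

```bash
python3 -c "
from h import *
cc()"
```

```text
t 13.75 chute tcp [111.4, -1.7, 5.3] F chute [-2.96, 1.4, 1.03] w 0.2 gf 1.6230250128137413
```

Request:
{"op": "send_rows", "data": {
  "offset": [
    [0, 0.002, 0],
    [0, 0.004, 0],
    [0, 0.006, 0],
    [0, 0.008, 0],
    [0, 0.01, 0],
    [0, 0.012, 0],
    [0, 0.014, 0],
    [0, 0.016, 0]
  ],
  "angular": [
    [0, 0, 0],
    [0, 0, 0],
    [0, 0, 0],
    [0, 0, 0],
    [0, 0, 0],
    [0, 0, 0],
    [0, 0, 0],
    [0, 0, 0]
  ],
  "fingers": [0, 0, 0, 0, 0, 0, 0, 0]
}}

```text
clock: 14.55
tcp_pos: [530.0, -145.1, 77.3]
eef_rot: [-0.129, 0.99, -0.057, 0.007]
force: [3.3, 2.3, 2.2]
width: 0.5
grasp_force: 1.7
```

```bash
python3 -c "
from h import *
cc()"
```

```text
t 14.55 chute tcp [127.4, -1.8, 5.2] F chute [-3.09, 3.03, 1.41] w 0.5 gf 1.7238329324754886
```

Request:
{"op": "send_rows", "data": {
  "offset": [
    [0, 0.001, 0],
    [0, 0.002, 0],
    [0, 0.003, 0],
    [0, 0.004, 0],
    [0, 0.005, 0],
    [0, 0.006, 0],
    [0, 0.007, 0],
    [0, 0.008, 0]
  ],
  "angular": [
    [0, 0, 0],
    [0, 0, 0],
    [0, 0, 0],
    [0, 0, 0],
    [0, 0, 0],
    [0, 0, 0],
    [0, 0, 0],
    [0, 0, 0]
  ],
  "fingers": [0, 0, 0, 0, 0, 0, 0, 0]
}}

```text
clock: 15.35
tcp_pos: [528.9, -152.8, 75.2]
eef_rot: [-0.129, 0.99, -0.058, 0.007]
force: [1.7, 1.2, 2.4]
width: 0.5
grasp_force: 1.2
```

```bash
python3 -c "
from h import *
cc()"
```

```text
t 15.35 chute tcp [135.5, -2.0, 5.2] F chute [-1.99, 1.52, 1.94] w 0.5 gf 1.2434185642632656
```

Expected stop contact is near TCP x≈146, so finer steps from here.

Request:
{"op": "send_rows", "data": {
  "offset": [
    [0, 0.001, 0],
    [0, 0.0015, 0],
    [0, 0.002, 0],
    [0, 0.0025, 0],
    [0, 0.003, 0],
    [0, 0.0035, 0],
    [0, 0.004, 0],
    [0, 0.004, 0]
  ],
  "angular": [
    [0, 0, 0],
    [0, 0, 0],
    [0, 0, 0],
    [0, 0, 0],
    [0, 0, 0],
    [0, 0, 0],
    [0, 0, 0],
    [0, 0, 0]
  ],
  "fingers": [0, 0, 0, 0, 0, 0, 0, 0]
}}

```text
clock: 16.15
tcp_pos: [528.5, -156.6, 74.1]
eef_rot: [-0.129, 0.99, -0.058, 0.007]
force: [0.4, 1.2, 0.3]
width: 0.6
grasp_force: 0.8
```

```bash
python3 -c "
from h import *
cc()"
```

```text
t 16.15 chute tcp [139.5, -2.0, 5.2] F chute [-1.26, 0.3, -0.05] w 0.6 gf 0.7744968277984299
```

Request:
{"op": "send_rows", "data": {
  "offset": [
    [0, 0.0005, 0],
    [0, 0.001, 0],
    [0, 0.0015, 0],
    [0, 0.002, 0],
    [0, 0.002, 0]
  ],
  "angular": [
    [0, 0, 0],
    [0, 0, 0],
    [0, 0, 0],
    [0, 0, 0],
    [0, 0, 0]
  ],
  "fingers": [0, 0, 0, 0, 0]
}}

```text
clock: 16.65
tcp_pos: [528.3, -158.6, 73.7]
eef_rot: [-0.129, 0.99, -0.058, 0.007]
force: [1.0, 1.1, -0.4]
width: 0.4
grasp_force: 0.7
```

```bash
python3 -c "
from h import *
cc()"
```

```text
t 16.65 chute tcp [141.5, -2.0, 5.2] F chute [-1.07, 0.9, -0.67] w 0.4 gf 0.6682475021079881
```

Request:
{"op": "send_rows", "data": {
  "offset": [
    [0, 0.0005, 0],
    [0, 0.001, 0],
    [0, 0.0015, 0],
    [0, 0.002, 0]
  ],
  "angular": [
    [0, 0, 0],
    [0, 0, 0],
    [0, 0, 0],
    [0, 0, 0]
  ],
  "fingers": [0, 0, 0, 0]
}}

```text
clock: 17.05
tcp_pos: [528.1, -160.4, 73.2]
eef_rot: [-0.129, 0.99, -0.058, 0.007]
force: [0.4, 1.8, -0.2]
width: 0.4
grasp_force: 0.8
```

```bash
python3 -c "
from h import *
cc()"
```

```text
t 17.05 chute tcp [143.4, -2.0, 5.2] F chute [-1.72, 0.15, -0.63] w 0.4 gf 0.8409004793793429
```

Request:
{"op": "send_rows", "data": {
  "offset": [
    [0, 0.0005, 0],
    [0, 0.001, 0],
    [0, 0.0015, 0],
    [0, 0.002, 0]
  ],
  "angular": [
    [0, 0, 0],
    [0, 0, 0],
    [0, 0, 0],
    [0, 0, 0]
  ],
  "fingers": [0, 0, 0, 0]
}}

```text
clock: 17.45
tcp_pos: [527.9, -162.3, 72.7]
eef_rot: [-0.129, 0.99, -0.058, 0.007]
force: [1.4, 1.9, -0.1]
width: 0.1
grasp_force: 0.8
```

```bash
python3 -c "
from h import *
cc()"
```

```text
t 17.45 chute tcp [145.4, -2.0, 5.2] F chute [-1.92, 1.19, -0.6] w 0.1 gf 0.8099342077912297
```

Request:
{"op": "send_rows", "data": {
  "offset": [
    [0, 0.0005, 0],
    [0, 0.001, 0],
    [0, 0.0015, 0]
  ],
  "angular": [
    [0, 0, 0],
    [0, 0, 0],
    [0, 0, 0]
  ],
  "fingers": [0, 0, 0]
}}

```text
clock: 17.75
tcp_pos: [527.7, -163.8, 72.3]
eef_rot: [-0.129, 0.99, -0.058, 0.007]
force: [0.1, 1.1, 1.0]
width: 0.3
grasp_force: 0.8
```

```bash
python3 -c "
from h import *
cc()"
```

```text
t 17.75 chute tcp [146.9, -2.0, 5.2] F chute [-1.31, 0.0, 0.7] w 0.3 gf 0.7950084050389705
```

Request:
{"op": "send_rows", "data": {
  "offset": [
    [0, 0.0005, 0],
    [0, 0.001, 0],
    [0, 0.0015, 0]
  ],
  "angular": [
    [0, 0, 0],
    [0, 0, 0],
    [0, 0, 0]
  ],
  "fingers": [0, 0, 0]
}}

```text
clock: 18.05
tcp_pos: [527.6, -165.2, 71.9]
eef_rot: [-0.129, 0.99, -0.058, 0.007]
force: [-0.3, 2.3, 1.0]
width: 0.6
grasp_force: 0.8
```

```bash
python3 -c "
from h import *
cc()"
```

```text
t 18.05 chute tcp [148.4, -2.0, 5.2] F chute [-2.45, -0.53, 0.37] w 0.6 gf 0.7829225796740502
```

Request:
{"op": "send_rows", "data": {
  "offset": [
    [0, 0.0005, 0],
    [0, 0.001, 0],
    [0, 0.0015, 0]
  ],
  "angular": [
    [0, 0, 0],
    [0, 0, 0],
    [0, 0, 0]
  ],
  "fingers": [0, 0, 0]
}}

```text
clock: 18.35
tcp_pos: [527.4, -166.7, 71.5]
eef_rot: [-0.129, 0.99, -0.058, 0.007]
force: [0.5, 1.1, 0.4]
width: 0.2
grasp_force: 0.8
```

```bash
python3 -c "
from h import *
cc()"
```

```text
t 18.35 chute tcp [149.9, -2.0, 5.2] F chute [-1.18, 0.41, 0.13] w 0.2 gf 0.7547526129201287
```

Request:
{"op": "send_rows", "data": {
  "offset": [
    [0, 0.0005, 0],
    [0, 0.001, 0],
    [0, 0.0015, 0]
  ],
  "angular": [
    [0, 0, 0],
    [0, 0, 0],
    [0, 0, 0]
  ],
  "fingers": [0, 0, 0]
}}

```text
clock: 18.65
tcp_pos: [527.3, -167.7, 71.2]
eef_rot: [-0.13, 0.99, -0.057, 0.007]
force: [0.5, 3.2, 1.0]
width: 0.3
grasp_force: 1.7
```

```bash
python3 -c "
from h import *
cc()"
```

```text
t 18.65 chute tcp [151.0, -2.0, 5.2] F chute [-3.38, 0.16, 0.19] w 0.3 gf 1.711185493186349
```

Stop contact: the force is rising above the ~1.5 N drag. Continuing in 0.5 mm steps.

Request:
{"op": "send_rows", "data": {
  "offset": [
    [0, 0.0005, 0],
    [0, 0.0005, 0]
  ],
  "angular": [
    [0, 0, 0],
    [0, 0, 0]
  ],
  "fingers": [0, 0]
}}

```text
clock: 18.85
tcp_pos: [527.3, -168.0, 71.1]
eef_rot: [-0.13, 0.99, -0.057, 0.007]
force: [0.4, 3.7, 1.9]
width: 0.6
grasp_force: 2.1
```

```bash
python3 -c "
from h import *
cc()"
```

```text
t 18.85 chute tcp [151.3, -2.0, 5.2] F chute [-4.09, 0.03, 0.86] w 0.6 gf 2.1216672295122407
```

Request:
{"op": "send_rows", "data": {
  "offset": [
    [0, 0.0005, 0],
    [0, 0.0005, 0]
  ],
  "angular": [
    [0, 0, 0],
    [0, 0, 0]
  ],
  "fingers": [0, 0]
}}

```text
clock: 19.05
tcp_pos: [527.2, -168.4, 71.0]
eef_rot: [-0.13, 0.99, -0.057, 0.007]
force: [-0.2, 4.2, 3.4]
width: 0.6
grasp_force: 2.8
```

```bash
python3 -c "
from h import *
cc()"
```

```text
t 19.05 chute tcp [151.8, -2.0, 5.2] F chute [-4.89, -0.69, 2.19] w 0.6 gf 2.781507763720583
```

Request:
{"op": "send_rows", "data": {
  "offset": [
    [0, 0.0005, 0],
    [0, 0.0005, 0]
  ],
  "angular": [
    [0, 0, 0],
    [0, 0, 0]
  ],
  "fingers": [0, 0]
}}

```text
clock: 19.25
tcp_pos: [527.1, -168.8, 70.9]
eef_rot: [-0.13, 0.99, -0.057, 0.007]
force: [1.5, 5.8, 2.9]
width: 0.5
grasp_force: 3.0
```

```bash
python3 -c "
from h import *
cc()"
```

```text
t 19.25 chute tcp [152.1, -2.0, 5.2] F chute [-6.46, 0.85, 1.31] w 0.5 gf 3.0247789036366157
```

Request:
{"op": "send_rows", "data": {
  "offset": [
    [0, 0.0005, 0],
    [0, 0.0005, 0]
  ],
  "angular": [
    [0, 0, 0],
    [0, 0, 0]
  ],
  "fingers": [0, 0]
}}

```text
clock: 19.45
tcp_pos: [527.1, -169.2, 70.8]
eef_rot: [-0.13, 0.99, -0.057, 0.007]
force: [1.8, 5.7, 2.9]
width: 0.3
grasp_force: 3.1
```

```bash
python3 -c "
from h import *
cc()"
```

```text
t 19.45 chute tcp [152.6, -1.9, 5.2] F chute [-6.45, 1.18, 1.25] w 0.3 gf 3.0698522413149476
```

Request:
{"op": "send_rows", "data": {
  "offset": [
    [0, 0.0005, 0],
    [0, 0.0005, 0],
    [0, 0.0005, 0]
  ],
  "angular": [
    [0, 0, 0],
    [0, 0, 0],
    [0, 0, 0]
  ],
  "fingers": [0, 0, 0]
}}

```text
clock: 19.75
tcp_pos: [527.1, -169.4, 70.7]
eef_rot: [-0.13, 0.99, -0.057, 0.007]
force: [0.7, 6.2, 2.9]
width: 0.7
grasp_force: 3.5
```

```bash
python3 -c "
from h import *
cc()"
```

```text
t 19.75 chute tcp [152.8, -1.9, 5.2] F chute [-6.81, 0.04, 1.21] w 0.7 gf 3.4799630343331955
```

Request:
{"op": "send_rows", "data": {
  "offset": [
    [0, 0.0005, 0],
    [0, 0.0005, 0],
    [0, 0.0005, 0]
  ],
  "angular": [
    [0, 0, 0],
    [0, 0, 0],
    [0, 0, 0]
  ],
  "fingers": [0, 0, 0]
}}

```text
clock: 20.05
tcp_pos: [527.1, -169.7, 70.6]
eef_rot: [-0.13, 0.99, -0.057, 0.007]
force: [1.3, 7.2, 3.3]
width: 0.4
grasp_force: 3.9
```

```bash
python3 -c "
from h import *
cc()"
```

```text
t 20.05 chute tcp [153.0, -1.9, 5.2] F chute [-7.93, 0.52, 1.29] w 0.4 gf 3.8584289175923914
```

Request:
{"op": "send_rows", "data": {
  "offset": [
    [0, 0.0005, 0],
    [0, 0.0008, 0],
    [0, 0.0008, 0]
  ],
  "angular": [
    [0, 0, 0],
    [0, 0, 0],
    [0, 0, 0]
  ],
  "fingers": [0, 0, 0]
}}

```text
clock: 20.35
tcp_pos: [527.1, -170.0, 70.5]
eef_rot: [-0.13, 0.99, -0.057, 0.007]
force: [0.3, 7.7, 4.1]
width: 0.5
grasp_force: 4.5
```

```bash
python3 -c "
from h import *
cc()"
```

```text
t 20.35 chute tcp [153.4, -1.9, 5.1] F chute [-8.44, -0.56, 1.98] w 0.5 gf 4.541325657628477
```

Request:
{"op": "send_rows", "data": {
  "offset": [
    [0, -0.0005, 0],
    [0, -0.001, 0],
    [0, -0.0015, 0],
    [0, -0.002, 0]
  ],
  "angular": [
    [0, 0, 0],
    [0, 0, 0],
    [0, 0, 0],
    [0, 0, 0]
  ],
  "fingers": [0, 0, 0, 0]
}}

```text
clock: 20.75
tcp_pos: [527.2, -169.1, 70.8]
eef_rot: [-0.13, 0.99, -0.057, 0.007]
force: [0.1, 4.7, 1.5]
width: 0.4
grasp_force: 2.4
```

```bash
python3 -c "
from h import *
cc()"
```

```text
t 20.75 chute tcp [152.5, -1.9, 5.2] F chute [-4.94, -0.47, 0.25] w 0.4 gf 2.3557678500947077
```

Request:
{"op": "send_rows", "data": {
  "offset": [
    [0, -0.0005, 0],
    [0, -0.001, 0],
    [0, -0.001, 0]
  ],
  "angular": [
    [0, 0, 0],
    [0, 0, 0],
    [0, 0, 0]
  ],
  "fingers": [0, 0, 0]
}}

```text
clock: 21.05
tcp_pos: [527.2, -169.1, 70.9]
eef_rot: [-0.129, 0.99, -0.058, 0.007]
force: [0.9, 3.1, 0.9]
width: 0.4
grasp_force: 1.7
```

```bash
python3 -c "
from h import *
cc()"
```

```text
t 21.05 chute tcp [152.4, -1.9, 5.2] F chute [-3.36, 0.52, 0.08] w 0.4 gf 1.696466168796178
```

Request:
{"op": "send_rows", "data": {
  "offset": [
    [0, -0.0005, 0],
    [0, -0.001, 0],
    [0, -0.001, 0]
  ],
  "angular": [
    [0, 0, 0],
    [0, 0, 0],
    [0, 0, 0]
  ],
  "fingers": [0, 0, 0]
}}

```text
clock: 21.35
tcp_pos: [527.1, -168.7, 71.1]
eef_rot: [-0.129, 0.99, -0.058, 0.007]
force: [0.4, 0.4, 0.6]
width: 0.6
grasp_force: 0.0
```

```bash
python3 -c "
from h import *
cc()"
```

```text
t 21.35 chute tcp [152.0, -2.1, 5.3] F chute [-0.54, 0.35, 0.52] w 0.6 gf 0.0
```

The block stays about 1.3 mm past the stop's rest position with zero finger force, so the catch has wedged it. Retreating for a visual check.

Request:
{"op": "send_rows", "data": {
  "offset": [
    [0, -0.008, 0],
    [0, -0.02, 0],
    [0, -0.03, -0.01],
    [0, -0.04, -0.04],
    [0, -0.06, -0.08],
    [-0.04, -0.08, -0.12],
    [-0.09, -0.1, -0.14],
    [-0.14, -0.12, -0.14]
  ],
  "angular": [
    [0, 0, 0],
    [0, 0, 0],
    [0, 0, 0],
    [0, 0, 0],
    [0, 0, 0],
    [0, 0, 0],
    [0, 0, 0],
    [0, 0, 0]
  ],
  "fingers": [0, 0, 0, 0, 0, 0, 0, 0]
}}

```text
clock: 22.15
tcp_pos: [415.2, -79.9, 236.6]
eef_rot: [-0.128, 0.99, -0.057, 0.009]
force: [-0.8, 0.5, 0.7]
width: 0.5
grasp_force: 0.0
```

Request:
{"op": "send_rows", "data": {
  "offset": [
    [-0.04, -0.04, 0],
    [-0.08, -0.08, 0],
    [-0.11, -0.13, 0],
    [-0.13, -0.18, 0],
    [-0.14, -0.23, 0],
    [-0.14, -0.25, 0],
    [-0.14, -0.25, 0]
  ],
  "angular": [
    [0, 0, 0],
    [0, 0, 0],
    [0, 0, 0],
    [0, 0, 0],
    [0, 0, 0],
    [0, 0, 0],
    [0, 0, 0]
  ],
  "fingers": [0, 0, 0, 0, 0, 0, 0]
}}

```text
clock: 22.85
tcp_pos: [302.5, 181.1, 300.3]
eef_rot: [-0.129, 0.99, -0.053, 0.009]
force: [0.8, -0.1, -1.1]
width: 0.5
grasp_force: 0.0
```

```bash
python3 -c "
from h import *
cc()
p,d=snap('top','t6')
c=cv2.resize(p[250:320,320:450],(800,431),interpolation=cv2.INTER_CUBIC)
cv2.imwrite('pics/t6c.png',c[:,:,::-1])"
```

```text
t 22.85 chute tcp [-218.6, -264.3, 144.0] F chute [0.31, 0.85, -1.03] w 0.5 gf 0.0
```

View pics/t6c.png

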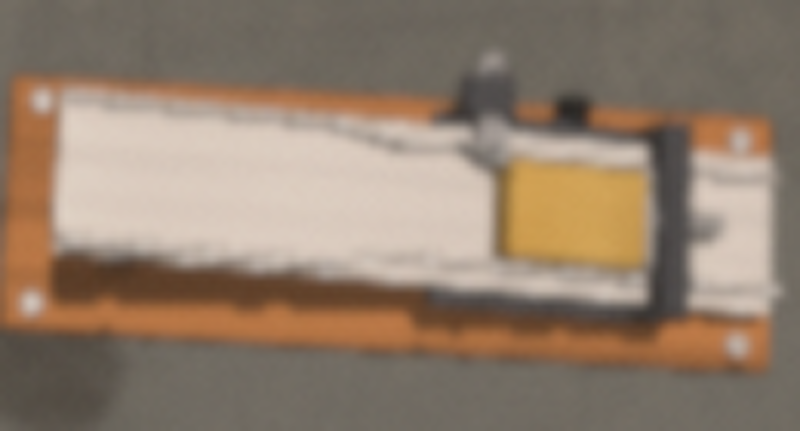

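The block sits flat against the stop (crop 500–645). The catch tip at (487,163), image (399,277), is back in the same spot as in the first picture, just behind the block's upper end. That confirms the snap, so I'm handing in.

```bash
python3 -c "
from bench import robot
print(robot.sign_off())"
```

```text
the job is handed in; nothing more can be done
None
```

The wax block is loaded and pushed home: it sits flat against the stop with the catch snapped in behind it, peak push about 8.5 N, and I handed the job in at about 23 s.

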